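Clamp a leg blank in the bench press box with one turn of the handwheel

ROBOT

A 6-joint arm with a two-finger parallel gripper is mounted at the origin on the work surface. World frame = base frame: x ahead of the robot, y to its left, z up, the work surface at z = 0. Lengths are in m, angles in rad, forces in N, time in s.
With the tool pointing down it reaches from about 0.375 to 0.9 m from the base axis. Payload 3.1 kg.
Tool frame: the origin (TCP) lies at the very end of the fingers, on their centre line; the grasp point (between the pads) lies 19 mm behind it; y points along the fingers, x is the direction in which the jaws open and shut, and the axes are right-handed (so a half turn about y gives the same grasp; the last joint's range is limited). The gripper opens to 87 mm and grips with 3 to 60 N. Pads are 19 mm wide; open, the fingers measure 117 mm over their backs; the gripper's body (75 mm by 190 mm) begins 51 mm behind the grasp point.
Start: joints at [-0.178, 0.527, 1.433, -0, 1.181, -0.178], TCP at [0.625, 0, 0.223] pointing down, gripper open.
Joint ranges: [-3.08, 3.08], [-0.75, 2.2], [0.22, 2.44], [-1.43, 4.57], [0, 2.65], [-2.85, 2.85]. Speed limits (rad/s): [2.79, 2.79, 3.14, 3.14, 3.14, 3.14].

INTERFACE

Orientations are given as a unit quaternion [x, y, z, w].
In Python, from rig import robot gives the robot as it stands.
- The arm moves only by the shell command python3 -m creep 'ROWS' [FORCE]. ROWS is JSON, a list of rows, each a list of 3 entries, a list of its own where there are three numbers: the shift along the tool's x, y, z in mm, then the turn about the tool's y in rad, then the opening, from 0 (shut) to 1 (fully open). A call has 1 to 8 rows; each row shifts and turns the commanded pose from where the row before left it, along the tool's axes as they then stand; what a row does not reach is not made up. A row lasts 1/10 s, in which the tool goes at most 50 mm and 8.59 degrees, less where a joint would pass 70% of its speed; a pose out of reach is approached as far as the arm can. A call with a gripper value outside its range is refused whole. The fingers move at their own pace and stop on an object; FORCE is the grip in N (left out, the last holds). Time passes only in rows, so rows that do not move let the fingers close. It gives the time, the measured TCP pose, the force and the opening at its end, in the units of the state.
- robot.get_obs(): the state, without advancing time (a new reading comes with each control period).
- robot.camera(name): name is "scene" or "side" or "wrist"; returns a dict with "pixels" (400x640x3 uint8, red, green, blue), "fx", "fy", "cx", "cy" (pixels), "position" and "rotation" of the camera in the world. Camera axes: x right, y up, looking along -z (the intrinsics and any distortion apply to the point x, -y, -z); pixel columns grow to the right and rows downward; lengths in m; the calibration is good to about 2 mm. A picture is of the moment at which its call begins. There is no depth.
- robot.hand_in(): hands the job in, once; it reports no verdict.
The state is a dict: "time": time; "q": joint angles; "joint_velocities": joint speeds; "joint_torque": joint torques, N m; "position": TCP position; "tool_rot": TCP orientation; "ft_force": force on the tool from outside, world axes, zero at the start; "moment": the same for the moment, N m; "grip_width": finger opening in m.
Only numpy, scipy, OpenCV 4.12 (cv2) and the standard library are available. Lean on these libraries where they do the work, as an engineer would, in place of code of your own. Each camera call takes 0.05 s, during which the arm holds its last target.

TASK

Put the loose pale wooden leg blank lengthways through the yellow-framed port of the green clamping box, straight and about midway, without touching the yellow frame, until its end is fully home against the black stop inside, and let go of it. Then turn the black handwheel on top clockwise (seen from above) through a full turn: the red spoke passes over the blue pointer once, goes all the way round, and is left lined up over the pointer when it gets there the second time, so that the rubber shoe clamps the blank. Leave the other things on the bench where they are.

Things in the scene. Friction and masses are not known exactly. Their poses are not given: they have to be found in the camera images.
- blank_mid (a point): Centre of the loose leg blank: a pale wooden bar 220 x 45 x 28 mm, 0.18 kg, lying flat on the bench. The point is the middle of the bar, 14 mm above its underside; x runs along its length, y across its 45 mm width, z up. Its two ends are alike.
- press: Clamping box fixed to the bench, green with clear sides and roof. Origin on the bench under the handwheel's axis; the blank goes in along its +x; z up. Box x -81 to +81, y -80 to +80 mm, roof at 122 mm. Base plate top 12 mm above the bench; outside the port it forms an infeed tray 120 mm wide, x -205 to -81 mm. A home blank has its centre at x -75, y 0 mm; 110 mm of it stays outside.
- stop (a point): Middle of the face of the black stop block inside the box: at x +35 mm in the press frame, 28 mm above the bench. The block is 80 mm wide and reaches from the base plate to 45 mm above the bench.
- pointer (a point): Middle of the blue pointer stripe on the box's roof, under the wheel: 18 mm wide, 55 mm long, from 25 to 80 mm from the wheel's axis towards the port (press -x), 122 mm above the bench.
- wheel_mid (a point): Centre of the level handwheel, 165 mm above the bench on the box's upright axis. Black rim of 85 mm radius, 12 mm thick; steel hub of 17 mm radius, top 9 mm above the wheel's mid-plane, nothing higher; three spokes 12 mm thick at 120 degrees, one red, two bare metal, open between them, with 37 mm free depth below them.
- port: Yellow frame of the port in the box's front wall, 12 mm thick (x -81 to -69 mm in the press frame). Opening 90 mm wide, from the base plate (12 mm above the bench) up to 67 mm above the bench. Origin at the middle of the opening's lower edge; x inwards, z up. The blank must not touch it.
- wheel (a joint): Turn of the handwheel, rad, growing clockwise seen from above; 0 = red spoke over the blue pointer (along press -x). Starts 0.15 to 1.0 rad short of it (negative) and must be left at 6.28. Friction about 0.2 N m (4 N at 50 mm radius): it stays where it is left. Turns from -1.3 to 7.2 rad. Each turn lowers the shoe 20 mm.
- red_end (a point): Middle of the red ball (19 mm) on the rim at the end of the red spoke, 85 mm from the wheel's axis, 165 mm above the bench.
- blank: The same leg blank; origin at the middle of its underside.
- shoe: The rubber shoe inside the box, 40 x 50 x 12 mm, under the wheel's axis; origin at the middle of its underside, which hangs 56 mm above the bench with the red spoke first over the pointer (higher before). After the full turn its spring presses the home blank with about 5 N.
- glue: Bystander, to be left alone: yellow glue bottle, 60 mm across, 170 mm tall, standing.
- sander: Bystander, to be left alone: teal and grey electric sander, 130 x 90 mm, 110 mm tall.
- mug: Bystander, to be left alone: blue mug, 80 mm across, 95 mm tall.
- sandblock: Bystander, to be left alone: cork sanding block, 110 x 60 x 30 mm.
- driver: Bystander, to be left alone: screwdriver lying flat.
- brush: Bystander, to be left alone: brush lying flat.
- square: Bystander, to be left alone: try square lying flat, wooden stock and steel blade.
Mind the look-alikes: they are no part of the job. Leave any orange look-alike of the blank alone.

How it is judged:
On the way, in this order (a step that is already met when the one before it is completed fails the run):
1. the blank lies home in the box and is let go, the wheel not yet turned past the pointer (x of blank_mid in the frame of press between -0.085 and -0.07 m and y of blank_mid in the frame of press between -0.018 and 0.018 m and z of blank_mid in the frame of press between 0.021 and 0.031 m and angle between the x axis of blank_mid and the x axis of press, either way round below 0.12 rad and contact force between the fingers and blank below 0.2 N and value of joint wheel below 0.1 rad), for 0.2 s.
2. the wheel has gone half-way round, the blank still home (x of blank_mid in the frame of press between -0.085 and -0.07 m and y of blank_mid in the frame of press between -0.018 and 0.018 m and z of blank_mid in the frame of press between 0.021 and 0.031 m and angle between the x axis of blank_mid and the x axis of press, either way round below 0.12 rad and value of joint wheel above 3.14 rad).
At the end, for the whole second after the job is handed in: The blank lies released on the base plate, within 10 mm of the stop, 18 mm of the middle line, straight within 0.12 rad; the wheel rests after its full turn with the red spoke within 0.15 rad of the pointer (joint 6.28) and the shoe presses the blank with over 1.5 N (x of blank_mid in the frame of press between -0.085 and -0.07 m and y of blank_mid in the frame of press between -0.018 and 0.018 m and z of blank_mid in the frame of press between 0.021 and 0.031 m and angle between the x axis of blank_mid and the x axis of press, either way round below 0.12 rad and value of joint wheel between 6.133 and 6.433 rad and velocity of joint wheel between -0.05 and 0.05 rad/s and contact force between shoe and blank above 1.5 N and linear speed of blank below 0.02 m/s); the robot touches nothing.
It fails at once if the blank touches the yellow port frame (over 0.5 N) (contact force between blank and port above 0.5 N).
It fails at once if a bystander (bottle, sander, mug, block, tool) is moved by more than 30 mm (distance of any of glue, sander, mug, sandblock, driver, brush, square from where it was at the start of the episode above 0.03 m).
It also fails if it takes over 72 s, if anything falls off the work surface, if the arm or the gripper's body presses on something with over 40 N, if the wrist force passes 120 N, or if a joint passes its speed limit or range.

## Working session

There is one attempt and no reset: what is moved stays moved. The work goes in short steps, Python scripts to look and compute and a shell command to move; the robot and the scene stay as the last step left them, time stands still between calls to the robot, and variables do not carry over. Pictures are saved under pics/ and viewed, and the job is handed in when it is done.

```bash
ls; mkdir -p pics; python3 - <<'E'
from rig import robot
import cv2
o=robot.get_obs(); print({k:(v if not hasattr(v,'round') else v) for k,v in o.items()})
for n in ["scene","side","wrist"]:
    c=robot.camera(n); cv2.imwrite(f"pics/{n}0.png",c["pixels"][:,:,::-1]); print(n,[c[k] for k in c if k!="pixels"], [k for k in c])
E
```

```text
pics
{'time': 0.0, 'q': array([-1.78498238e-01,  5.28459777e-01,  1.43387828e+00,  8.41746459e-06,
        1.18142468e+00, -1.78457116e-01]), 'joint_velocities': array([ 0.00111335,  0.00099158, -0.00066105, -0.00044159,  0.00160461,
       -0.00054144]), 'joint_torque': array([-5.45745443e-04, -4.40045428e+01, -1.76593530e+01,  6.32597599e-02,
        5.83207863e-02, -1.53719384e-04]), 'position': array([6.24271643e-01, 1.64391057e-04, 2.21583220e-01]), 'tool_rot': array([-0.70696745,  0.00077023,  0.00073889,  0.70724528]), 'ft_force': array([-0.04425305,  1.01760888, -0.33338427]), 'moment': array([ 0.00854807, -0.01018589, -0.0192613 ]), 'grip_width': 0.08696836393550193}
scene [372.4465937910419, 372.4465937910419, 319.4456309266172, 205.02154827242592, array([1.51156532, 0.08206894, 0.74913364]), array([0.31337209, 0.35900956, 0.65348466, 0.58810532])] ['pixels', 'fx', 'fy', 'cx', 'cy', 'position', 'rotation']
side [371.7662052295574, 371.7662052295574, 321.785321437679, 197.65181406356706, array([ 0.09452639, -0.75446472,  1.06226856]), array([ 0.33933803, -0.10237169, -0.26455012,  0.896874  ])] ['pixels', 'fx', 'fy', 'cx', 'cy', 'position', 'rotation']
wrist [308.30455293533254, 308.30455293533254, 319.9742250101561, 197.7596207270997, array([0.62599169, 0.07872575, 0.38431965]), array([-1.42670731e-01,  6.27308615e-04,  1.00377647e-03,  9.89769499e-01])] ['pixels', 'fx', 'fy', 'cx', 'cy', 'position', 'rotation']
```

View pics/scene0.png

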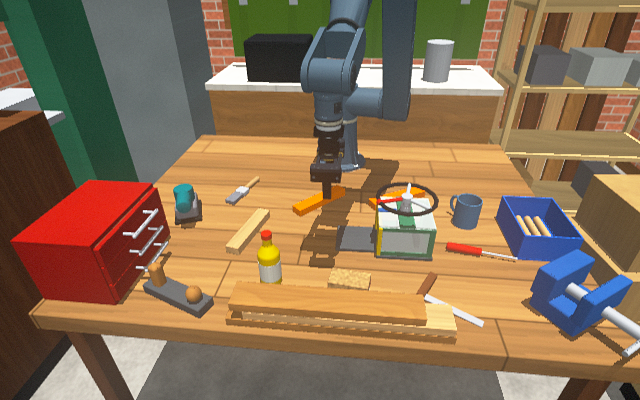

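View pics/side0.png

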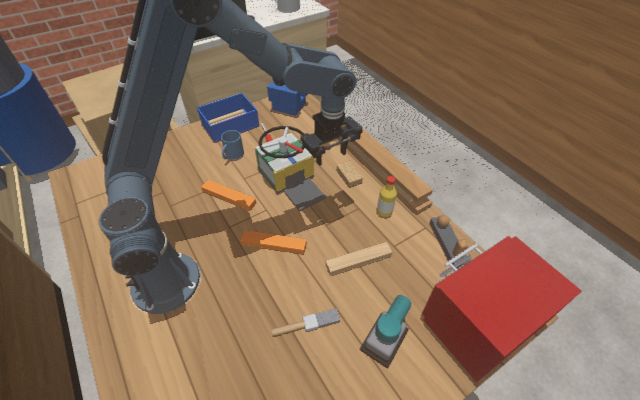

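View pics/wrist0.png

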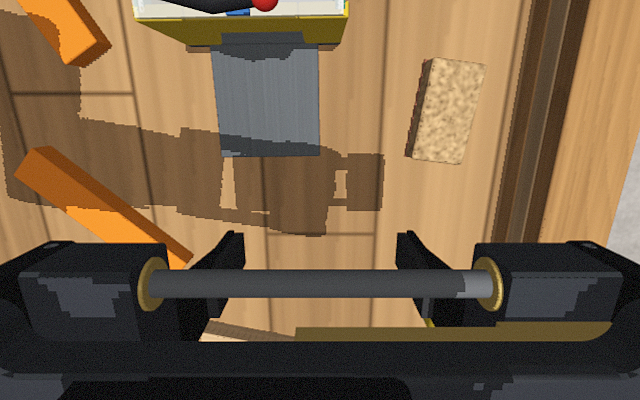

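```bash
cat > h.py <<'E'
import numpy as np, cv2
from scipy.spatial.transform import Rotation as R
from rig import robot
def ray(c,u,v):
    d=np.array([(u-c["cx"])/c["fx"],-(v-c["cy"])/c["fy"],-1.0]); return c["position"],R.from_quat(c["rotation"]).apply(d)
def onz(c,u,v,z):
    p,d=ray(c,u,v); return p+d*(z-p[2])/d[2]
def proj(c,P):
    q=R.from_quat(c["rotation"]).inv().apply(np.atleast_2d(P)-c["position"]); return np.c_[c["cx"]-c["fx"]*q[:,0]/q[:,2],c["cy"]+c["fy"]*q[:,1]/q[:,2]]
def tri(obs):
    A=np.zeros((3,3));b=np.zeros(3)
    for c,u,v in obs:
        p,d=ray(c,u,v);d=d/np.linalg.norm(d);M=np.eye(3)-np.outer(d,d);A+=M;b+=M@p
    P=np.linalg.solve(A,b); return P,[float(np.linalg.norm(proj(c,P)[0]-[u,v])) for c,u,v in obs]
def crop(c,n,x0,y0,w,h,s):
    cv2.imwrite(n,cv2.resize(c["pixels"][y0:y0+h,x0:x0+w,::-1],None,fx=s,fy=s,interpolation=cv2.INTER_NEAREST))
E
python3 - <<'E'
from h import *
a=robot.camera("scene");b=robot.camera("side")
A=cv2.resize(a["pixels"][180:280,200:460],None,fx=3,fy=3,interpolation=0)
B=cv2.resize(b["pixels"][110:290,220:420],None,fx=3,fy=3,interpolation=0)
cv2.imwrite("pics/a1.png",A[:,:,::-1]);cv2.imwrite("pics/b1.png",B[:,:,::-1])
for n,c,box in (("s",a,(215,195,70,65)),("d",b,(310,235,95,45))):
    x,y,w,h=box;im=c["pixels"][y:y+h,x:x+w]
    hsv=cv2.cvtColor(im,cv2.COLOR_RGB2HSV)
    i=(248-x,228-y) if n=="s" else (358-x,256-y)
    print(n,hsv[i[1],i[0]],hsv[3,3],hsv[-4,-4])
E
```

```text
s [ 22 106 250] [ 17 145 234] [ 15 148 221]
d [ 17  80 210] [ 16 110 183] [ 16 110 171]
```

View pics/a1.png

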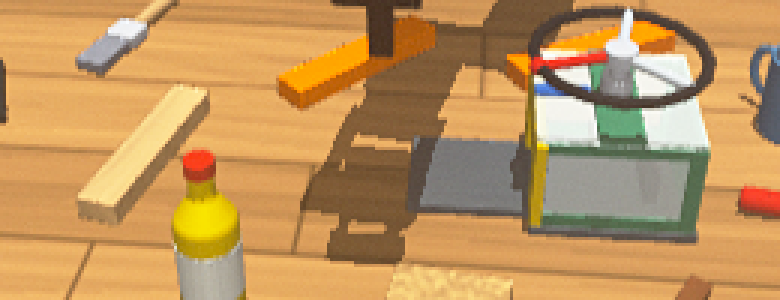

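View pics/b1.png

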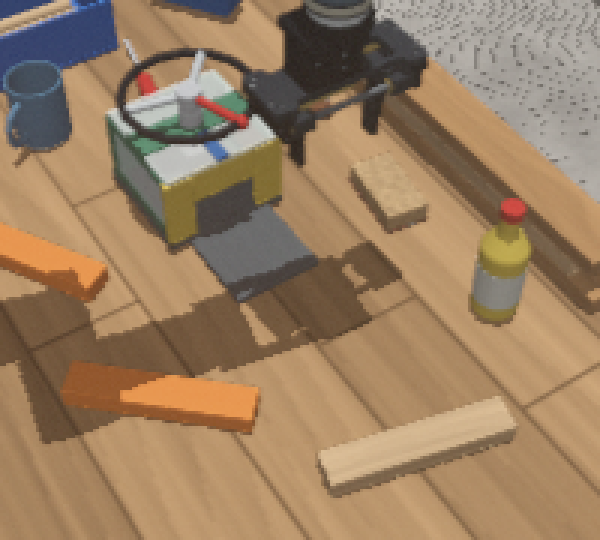

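```bash
python3 - <<'E'
from h import *
a=robot.camera("scene");b=robot.camera("side");w=robot.camera("wrist")
np.set_printoptions(precision=4,suppress=True)
def off(p,o): return (o[0]+p[0]/3,o[1]+p[1]/3)
def rect(c,pts,z):
    P=np.array([onz(c,*p,z)[:2] for p in pts],np.float32); r=cv2.minAreaRect(P*1000); print(P.tolist(),"mean",P.mean(0),r)
print("blank scene");rect(a,[off(p,(200,180)) for p in [(78,198),(112,208),(210,90),(178,85)]],.028)
print("blank side");rect(b,[off(p,(220,110)) for p in [(319,455),(332,483),(516,423),(501,398)]],.028)
# tray corners in side and wrist, z=.012
print("tray wrist",[onz(w,u,v,.012) for u,v in [(211,45),(319,45),(222,156),(320,155)]])
print("tray side",[onz(b,*off(p,(220,110)),.012) for p in [(315,258),(238,295)]])
print("tray scene",[onz(a,*off(p,(200,180)),.012) for p in [(413,138),(411,207)]])
# yellow frame front top edge in wrist z=.122?
print("front edge wrist .122", onz(w,135,16,.122),onz(w,347,16,.122))
# red ball: tri scene & side & wrist
print(tri([(a,*off((536,65),(200,180))),(b,*off((240,121),(220,110))) ,(w,264,3)]))
# hub
print(tri([(a,*off((622,50),(200,180))),(b,*off((190,92),(220,110)))]))
E
```

```text
blank scene
[[0.6664420366287231, -0.3091276288032532], [0.6784501075744629, -0.2698952853679657], [0.46009188890457153, -0.21901953220367432], [0.4532548785209656, -0.25879108905792236]] mean [ 0.5646 -0.2642] ((564.6267700195312, -264.3904113769531), (40.93376541137695, 224.20675659179688), 76.88451385498047)
blank side
[[0.45855897665023804, -0.2277165949344635], [0.4512327015399933, -0.2637065052986145], [0.6631559729576111, -0.311099648475647], [0.6705648899078369, -0.27641355991363525]] mean [ 0.5609 -0.2697] ((560.8574829101562, -269.4081115722656), (36.72127151489258, 217.86276245117188), 77.3941650390625)
tray wrist [array([0.5062, 0.1438, 0.012 ]), array([0.625, 0.144, 0.012]), array([0.5075, 0.0214, 0.012 ]), array([0.6263, 0.0228, 0.012 ])]
tray side [array([0.6187, 0.0238, 0.012 ]), array([0.5059, 0.024 , 0.012 ])]
tray scene [array([0.5099, 0.021 , 0.012 ]), array([0.6287, 0.0274, 0.012 ])]
front edge wrist .122 [0.486  0.1445 0.122 ] [0.6466 0.1448 0.122 ]
(array([0.5892, 0.1431, 0.1655]), [0.2050332311096635, 0.6087933833836037, 5.0170300415913145])
(array([0.5617, 0.2252, 0.1687]), [0.8855933296575845, 0.6976460811196095])
```

```bash
python3 - <<'E'
from h import *
a=robot.camera("scene");b=robot.camera("side")
np.set_printoptions(precision=4,suppress=True)
print("cap tri",tri([(a,266.5,233),(b,391,180)]))
print("base",onz(b,385,215,0),"scene base? ",onz(a,270,288,0))
print("sander",tri([(a,184,190),(b,400,305)]),"brush",onz(a,235,195,0),onz(b,322,320,0))
crop(b,"pics/b2.png",300,160,140,110,5)
E
```

```text
cap tri (array([ 0.768 , -0.1481,  0.1658]), [0.7050533974103107, 0.5377260453234991])
base [ 0.7586 -0.1645  0.    ] scene base?  [ 0.7982 -0.1448  0.    ]
sander (array([ 0.514 , -0.4927,  0.1251]), [1.5192453450238188, 1.8434356153054854]) brush [ 0.3296 -0.3891  0.    ] [ 0.3476 -0.3733  0.    ]
```

View pics/b2.png

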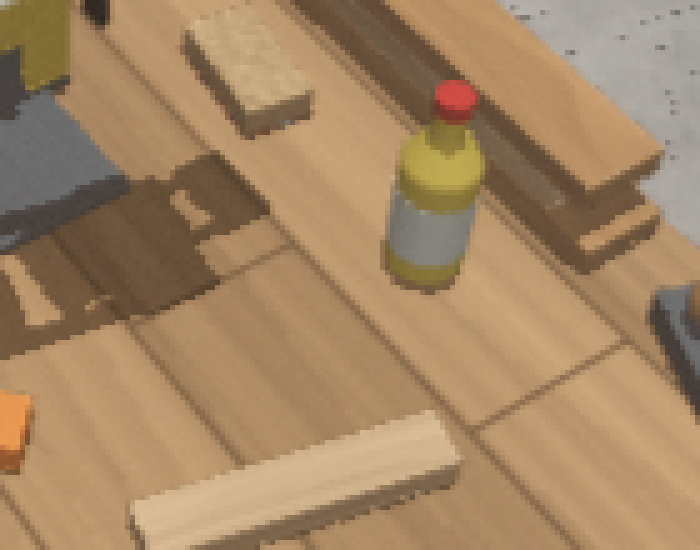

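```bash
python3 -m creep '[[[1,0,-40],0,1],[[1,0,-40],0,1],[[1,0,-40],-0.14,1],[[5,0,-39],-0.14,1],[[11,0,-38],-0.14,1],[[16,0,-36],-0.14,1],[[21,0,-34],-0.14,1]]'; python3 -m creep '[[[0,0,0],-0.14,1],[[0,0,0],-0.14,1],[[0,0,0],-0.14,1],[[0,0,0],-0.14,1],[[0,0,0],-0.08,1],[[0,0,0],0,1]]'
python3 - <<'E'
from h import *
c=robot.camera("wrist");cv2.imwrite("pics/w1.png",c["pixels"][:,:,::-1])
o=robot.get_obs();print(o["position"],R.from_quat(o["tool_rot"]).as_matrix())
E
```

```text
time: 1.2
position: [0.7246, -0.2383, 0.2228]
tool_rot: [0.664, 0.243, -0.244, -0.664]
ft_force: [0.5, -1.0, 0.7]
grip_width: 0.0867
time: 1.8
position: [0.7245, -0.2354, 0.2223]
tool_rot: [-0.554, -0.439, 0.439, 0.554]
ft_force: [0.1, -1.2, 0.1]
grip_width: 0.0872
[ 0.72451689 -0.23533717  0.22237829] [[ 2.30428958e-01 -2.88346261e-04 -9.73089108e-01]
 [ 9.73089147e-01  1.50078624e-04  2.30428923e-01]
 [ 7.95965562e-05 -9.99999947e-01  3.15169078e-04]]
```

View pics/w1.png

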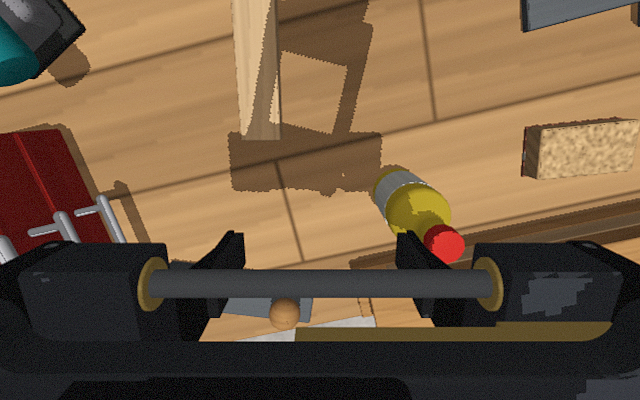

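```bash
python3 - <<'E'
from h import *
c=robot.camera("wrist");crop(c,"pics/w2.png",200,0,130,160,4)
for p in [(243,138),(281,138),(232,0),(279,0)]: print(p,onz(c,*p,.028))
E
```

```text
(243, 138) [ 0.66352194 -0.30974994  0.028     ]
(281, 138) [ 0.67344749 -0.26751399  0.028     ]
(232, 0) [ 0.52873345 -0.27951385  0.028     ]
(279, 0) [ 0.5396276  -0.23307992  0.028     ]
```

View pics/w2.png

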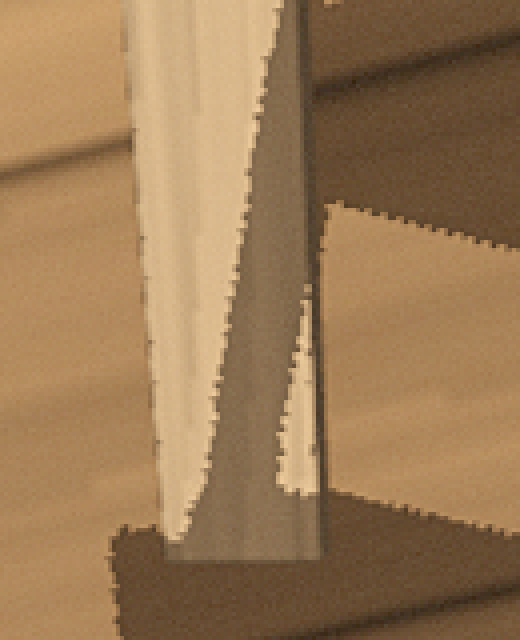

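```bash
python3 - <<'E'
from h import *
c=robot.camera("wrist")
L=onz(c,241,136.2,.028);Rr=onz(c,279.3,136.2,.028);L2=onz(c,232.5,0,.028);R2=onz(c,275.7,0,.028)
w=np.linalg.norm(L-Rr);d=((L2-L)+(R2-Rr))[:2];d/=np.linalg.norm(d)
e=((L+Rr)/2)[:2];print("w",w,L,Rr,"dir",np.degrees(np.arctan2(d[1],d[0])),"end",e,"centre",e+.11*d)
t=e+.04*d;o=robot.get_obs();M=R.from_quat(o["tool_rot"]).as_matrix()
print("target",t,"shift tool mm",1000*M.T@(np.r_[t,.005]-o["position"]))
E
```

```text
w 0.043662289255079645 [ 0.66107923 -0.31137603  0.028     ] [ 0.67106961 -0.26887206  0.028     ] dir 166.21089860749316 end [ 0.66607442 -0.29012404] centre [ 0.55924466 -0.26390568]
target [ 0.62722724 -0.28059009] shift tool mm [-66.45347864 217.4805586   84.25003068]
```

```bash
python3 -m creep '[[[-22,0,28],0.008,1],[[-22,10,28],0,1],[[-22,30,28],0,1],[[0,45,0],0,1],[[0,45,0],0,1],[[0,40,0],0,1],[[0,25,0],0,1]]' 60; python3 - <<'E'
from h import *
c=robot.camera("wrist");cv2.imwrite("pics/w3.png",c["pixels"][:,:,::-1])
c=robot.camera("side");crop(c,"pics/s3.png",280,190,150,110,5)
E
```

```text
time: 2.65
position: [0.6257, -0.279, 0.0242]
tool_rot: [-0.555, -0.436, 0.437, 0.558]
ft_force: [-1.1, 0.4, 0.3]
grip_width: 0.0869
```

View pics/w3.png

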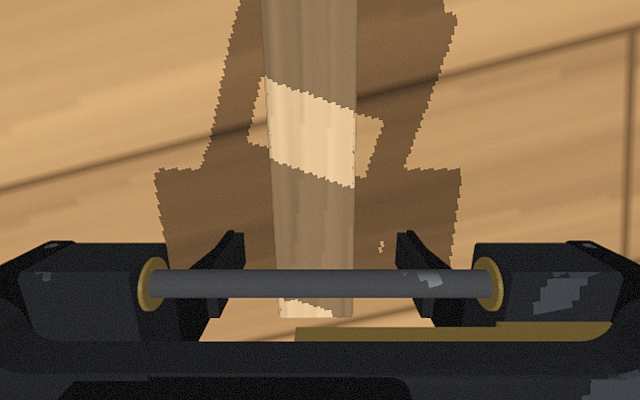

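View pics/s3.png

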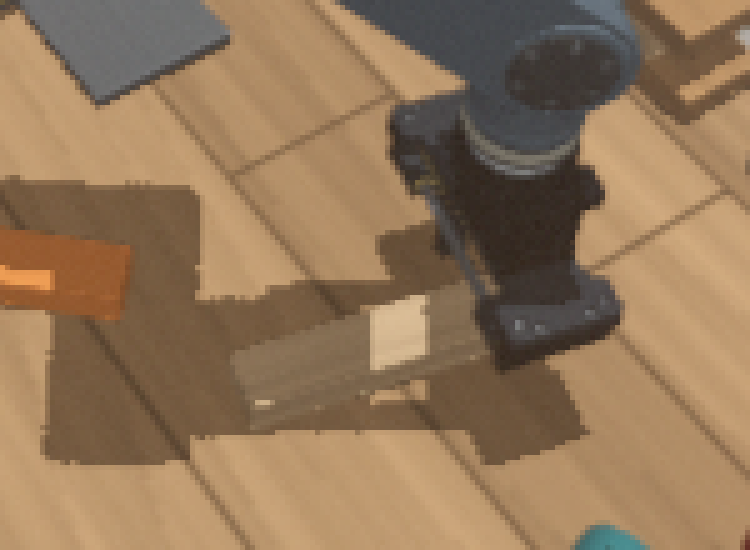

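```bash
python3 -m creep '[[[-1,17,0],0,1],[[0,0,0],0,1],[[0,0,0],0,0.3],[[0,0,0],0,0.3],[[0,0,0],0,0.3],[[0,0,0],0,0.3],[[0,0,0],0,0.3],[[0,0,0],0,0.3]]' 60
```

```text
time: 3.55
position: [0.6273, -0.2811, 0.0108]
tool_rot: [0.556, 0.437, -0.437, -0.556]
ft_force: [-0.9, -1.4, 1.1]
grip_width: 0.0468
```

```bash
python3 -m creep '[[[0,2,0],0,0.65],[[0,4,0],0,0.65],[[0,0,0],0,0.3],[[0,0,0],0,0.3],[[0,0,0],0,0.3],[[0,0,0],0,0.3],[[0,0,0],0,0.3]]' 60;  python3 -m creep '[[[0,-10,0],0,0.3],[[0,-20,0],0,0.3],[[0,-20,0],0,0.3],[[0,0,0],0,0.3]]'; python3 - <<'E'
from h import *
c=robot.camera("side");crop(c,"pics/s4.png",280,190,150,110,5)
c=robot.camera("scene");crop(c,"pics/sc4.png",200,150,150,110,5)
E
```

```text
time: 4.25
position: [0.6271, -0.2808, 0.0044]
tool_rot: [-0.556, -0.437, 0.437, 0.556]
ft_force: [0.5, -0.6, -1.3]
grip_width: 0.0445
time: 4.65
position: [0.6296, -0.2823, 0.0583]
tool_rot: [0.558, 0.438, -0.436, -0.553]
ft_force: [1.2, -0.6, -1.1]
grip_width: 0.0443
```

View pics/s4.png

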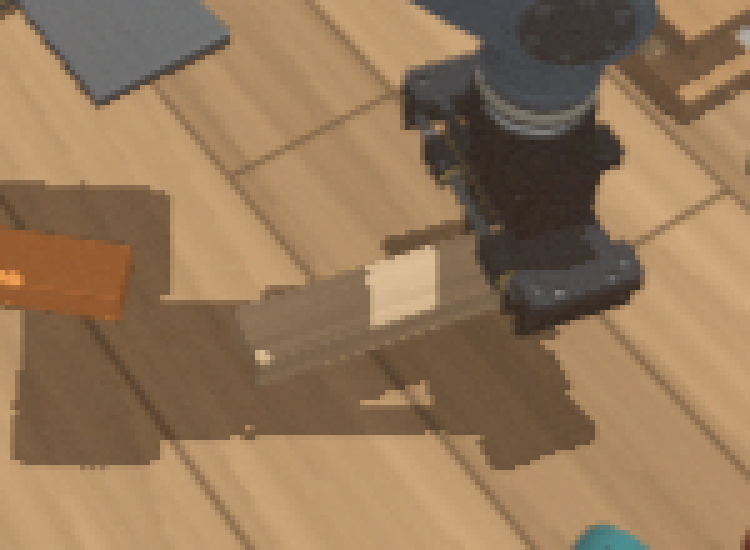

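View pics/sc4.png

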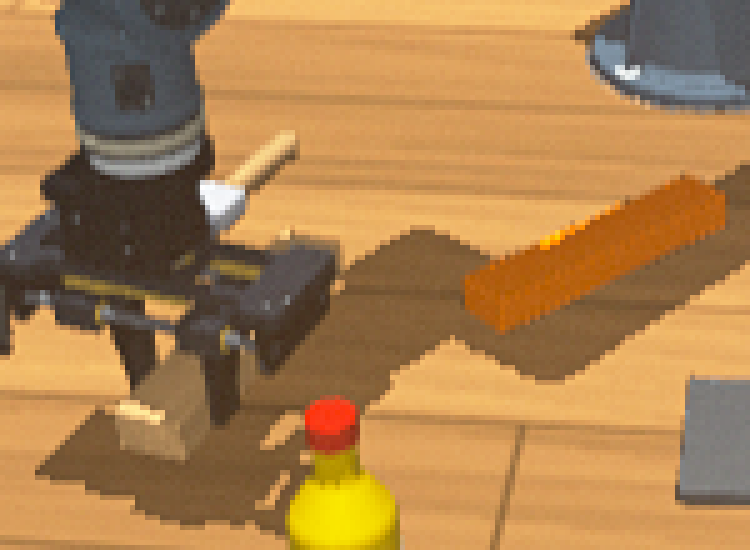

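```bash
python3 -m creep '[[[0,-10,0],0,0.3],[[0,-20,0],0.1,0.3],[[0,-10,0],0.14,0.3],[[0,0,0],0.14,0.3],[[0,0,0],0.14,0.3],[[0,0,0],0.14,0.3],[[0,0,0],0.14,0.3],[[0,0,0],0.14,0.3]]';  python3 -m creep '[[[0,0,0],0.14,0.3],[[0,0,0],0.14,0.3],[[0,0,0],0.101,0.3],[[-10,0,10],0,0.3],[[-20,0,35],0,0.3],[[-20,0,40],0,0.3],[[-10,0,30],0,0.3],[[0,0,0],0,0.3]]'; python3 - <<'E'
from h import *
c=robot.camera("side");cv2.imwrite("pics/s5.png",c["pixels"][:,:,::-1])
c=robot.camera("wrist");cv2.imwrite("pics/w5.png",c["pixels"][:,:,::-1])
o=robot.get_obs();print(o["position"],R.from_quat(o["tool_rot"]).as_matrix())
E
```

```text
time: 5.55
position: [0.6265, -0.2805, 0.0938]
tool_rot: [-0.693, -0.135, 0.136, 0.694]
ft_force: [-0.0, -0.1, -2.1]
grip_width: 0.0445
time: 6.35
position: [0.5617, -0.1613, 0.0936]
tool_rot: [-0.705, -0.002, 0.008, 0.709]
ft_force: [-0.4, -0.9, -2.6]
grip_width: 0.0443
[ 0.56587275 -0.16592528  0.09446834] [[ 9.99919786e-01 -4.67795987e-04 -1.26571120e-02]
 [ 1.26569884e-02 -2.66382618e-04  9.99919862e-01]
 [-4.71130133e-04 -9.99999855e-01 -2.60440362e-04]]
```

View pics/s5.png

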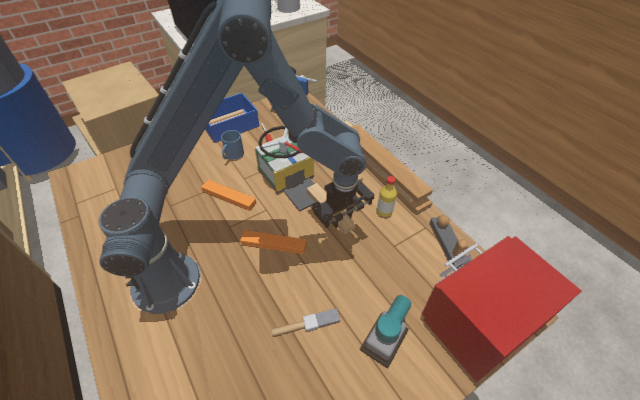

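View pics/w5.png

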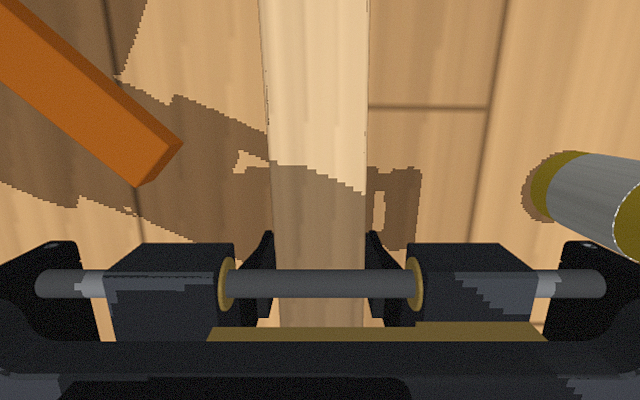

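```bash
python3 -m creep '[[[1,0,30],0,0.3],[[1,10,30],0,0.3],[[1,30,30],0,0.3],[[0,20,10],0,0.3],[[0,4,0],0,0.3],[[0,0,0],0,0.3]]'; python3 - <<'E'
from h import *
c=robot.camera("side");crop(c,"pics/s6.png",230,120,160,120,5)
c=robot.camera("scene");crop(c,"pics/sc6.png",290,160,160,110,5)
c=robot.camera("wrist");cv2.imwrite("pics/w6.png",c["pixels"][:,:,::-1])
o=robot.get_obs();print(o["position"],R.from_quat(o["tool_rot"]).as_matrix())
E
```

```text
time: 7.05
position: [0.5686, -0.0676, 0.0299]
tool_rot: [0.707, 0.004, -0.004, -0.707]
ft_force: [0.4, 0.8, -1.8]
grip_width: 0.0443
[ 0.56944602 -0.06828069  0.03159109] [[ 0.99995126  0.00302568 -0.0093975 ]
 [ 0.00940111 -0.00118254  0.99995511]
 [ 0.00301443 -0.99999472 -0.00121092]]
```

View pics/s6.png

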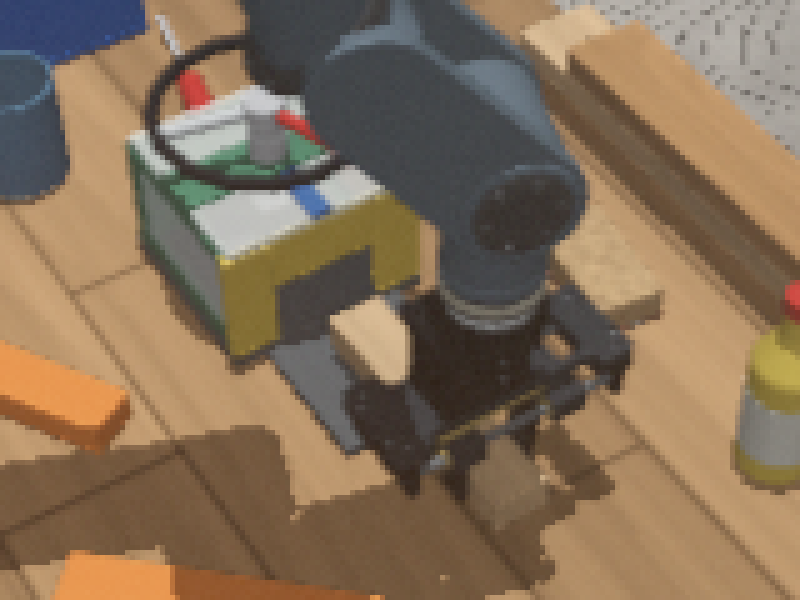

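View pics/sc6.png

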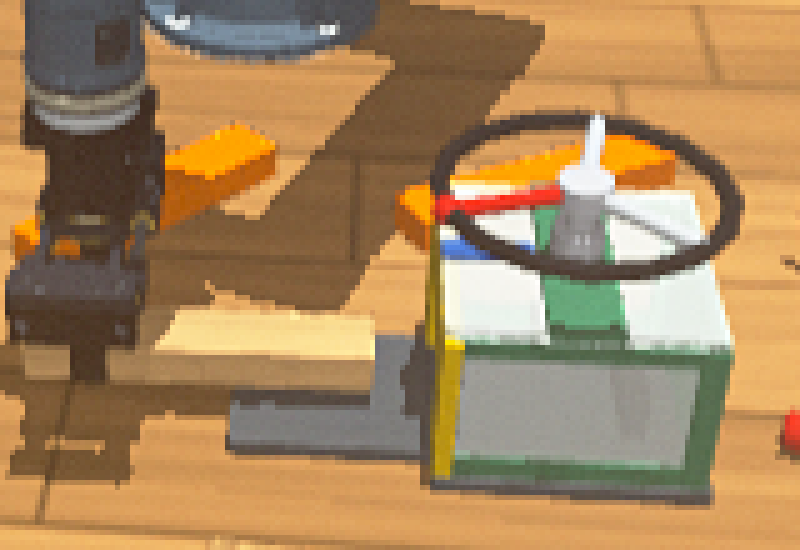

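View pics/w6.png

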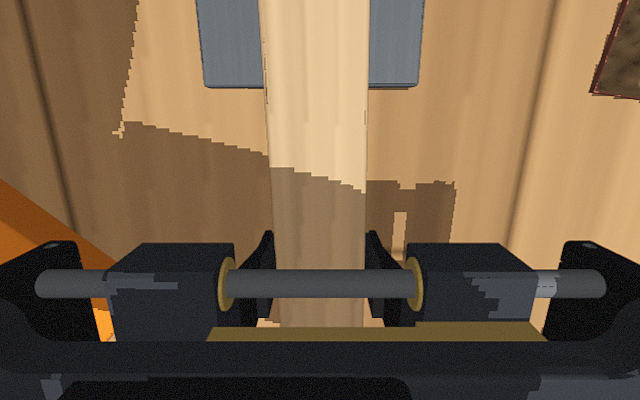

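```bash
python3 -m creep '[[[-2,4,5],0,0.3],[[-1,4,10],0,0.3],[[0,0,10],0,0.3],[[0,0,0],0,0.3]]'; python3 - <<'E'
from h import *
c=robot.camera("side");crop(c,"pics/s7.png",230,120,160,120,5)
c=robot.camera("scene");crop(c,"pics/sc7.png",290,160,160,110,5)
c=robot.camera("wrist");cv2.imwrite("pics/w7.png",c["pixels"][:,:,::-1])
o=robot.get_obs();print(o["position"],R.from_quat(o["tool_rot"]).as_matrix())
E
```

```text
time: 7.6
position: [0.5638, -0.0397, 0.0224]
tool_rot: [-0.707, -0.004, 0.005, 0.707]
ft_force: [-0.4, -0.7, -2.1]
grip_width: 0.0444
[ 0.56484614 -0.0412291   0.02268064] [[ 9.99929012e-01  4.92971288e-04 -1.19049422e-02]
 [ 1.19050762e-02 -2.69800991e-04  9.99929096e-01]
 [ 4.89724369e-04 -9.99999842e-01 -2.75650700e-04]]
```

View pics/sc7.png

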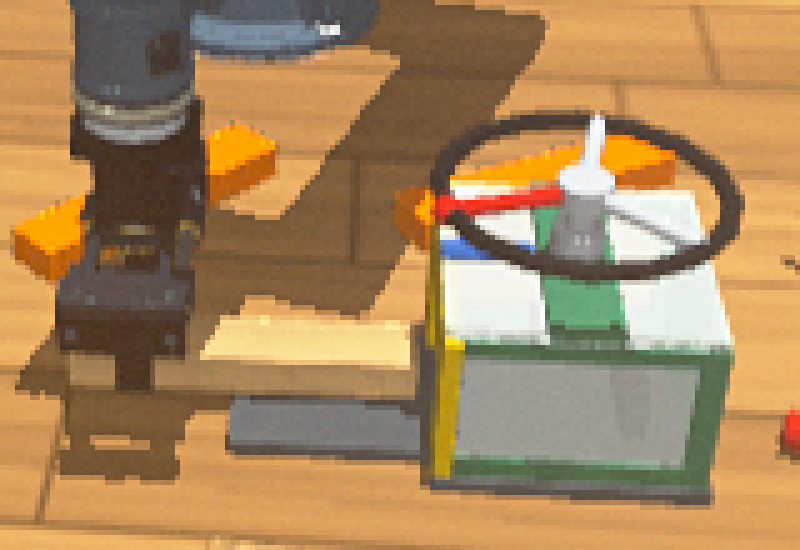

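View pics/w7.png

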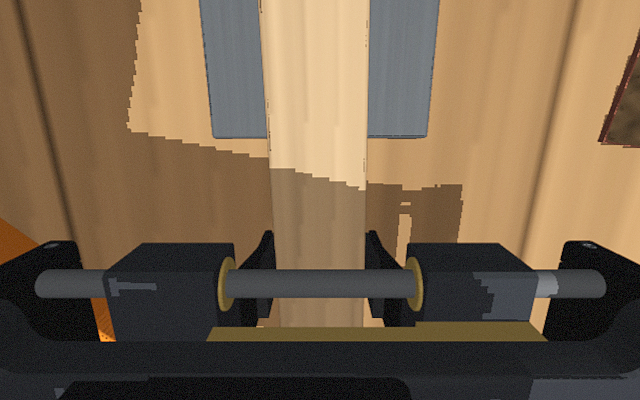

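```bash
python3 -m creep '[[[1,0,15],0,0.3],[[0,0,20],0,0.3],[[1,0,20],0,0.3],[[0,0,20],0,0.3],[[0,0,20],0,0.3],[[0,0,10],0,0.3],[[0,0,0],0,0.3]]'; python3 - <<'E'
from h import *
c=robot.camera("side");crop(c,"pics/s8.png",230,120,160,120,5)
c=robot.camera("scene");crop(c,"pics/sc8.png",290,160,160,110,5)
o=robot.get_obs();print(o["position"],o["ft_force"])
E
```

```text
time: 8.45
position: [0.5651, 0.0652, 0.0225]
tool_rot: [-0.707, -0.005, 0.005, 0.707]
ft_force: [-0.1, -1.0, -2.6]
grip_width: 0.0445
[0.56555057 0.06343464 0.0225615 ] [-0.29911192 -0.6600576  -2.97338929]
```

View pics/sc8.png

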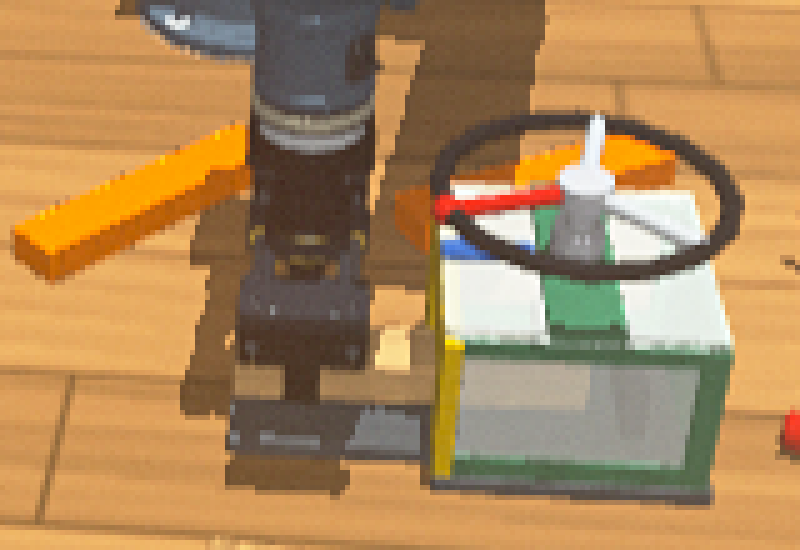

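View pics/s8.png

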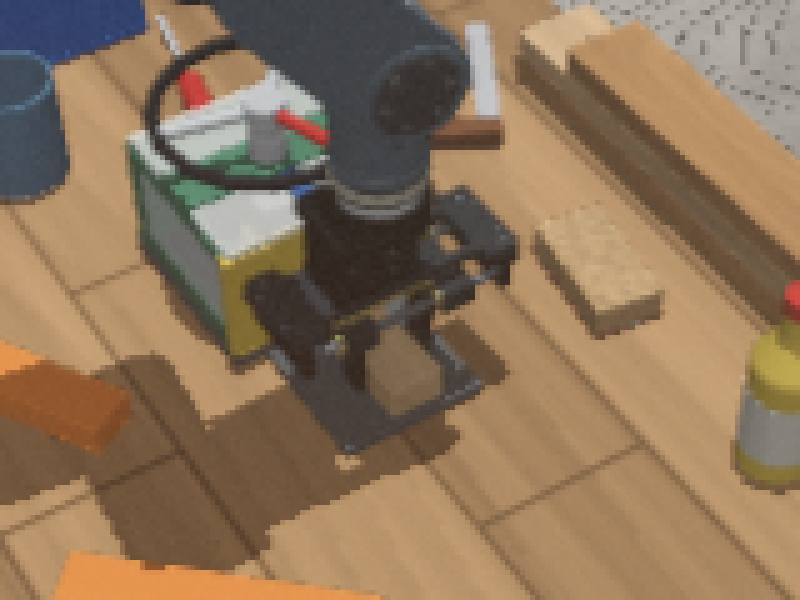

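```bash
python3 -m creep '[[[0,2,5],0,0.3],[[0,2,5],0,0.3],[[0,1,3],0,0.3],[[0,0,0],0,0.3]]'; python3 - <<'E'
from h import *
c=robot.camera("scene");crop(c,"pics/sc9.png",330,200,120,80,6)
o=robot.get_obs();print(o["position"],o["ft_force"])
for v in (0,): print(proj(c,[[.566,.261,.028],[.606,.261,.045],[.5885,.2565,.035]]))
E
```

```text
time: 8.95
position: [0.565, 0.0767, 0.0172]
tool_rot: [-0.707, -0.004, 0.004, 0.707]
ft_force: [-0.8, 0.6, -2.3]
grip_width: 0.0443
[0.5651542  0.07655041 0.01736023] [-0.26228543 -0.11057144 -2.7767588 ]
[[413.25742323 236.80259803]
 [415.26260071 240.50622643]
 [412.76263373 239.42400599]]
```

View pics/sc9.png

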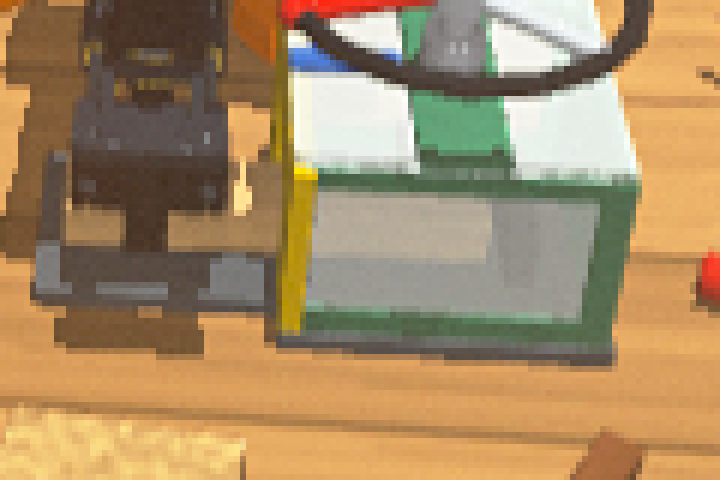

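```bash
python3 -m creep '[[[0,1,2],0,0.3],[[0,0,1],0,0.3],[[0,0,0],0,0.3]]';python3 -m creep '[[[0,0,1],0,0.3],[[0,0,1],0,0.3],[[0,0,0],0,0.3]]'
```

```text
time: 9.3
position: [0.5654, 0.0796, 0.0166]
tool_rot: [-0.707, -0.004, 0.004, 0.707]
ft_force: [-0.8, 0.1, -1.4]
grip_width: 0.0448
time: 9.6
position: [0.5653, 0.0816, 0.0166]
tool_rot: [-0.707, -0.004, 0.004, 0.707]
ft_force: [-0.1, 0.1, -2.0]
grip_width: 0.0446
```

```bash
python3 -m creep '[[[0,0,1],0,0.3],[[0,0,0],0,0.3],[[0,0,0],0,0.3]]';python3 -m creep '[[[0,0,1],0,0.3],[[0,0,0],0,0.3],[[0,0,0],0,0.3]]';python3 - <<'E'
from h import *
c=robot.camera("scene");crop(c,"pics/sc10.png",330,200,120,80,6)
E
```

```text
time: 9.9
position: [0.5652, 0.0826, 0.0166]
tool_rot: [-0.707, -0.004, 0.004, 0.707]
ft_force: [0.3, 0.2, -2.5]
grip_width: 0.0445
time: 10.2
position: [0.5652, 0.0835, 0.0165]
tool_rot: [0.707, 0.004, -0.004, -0.707]
ft_force: [-0.4, -0.4, -3.1]
grip_width: 0.0444
```

View pics/sc10.png

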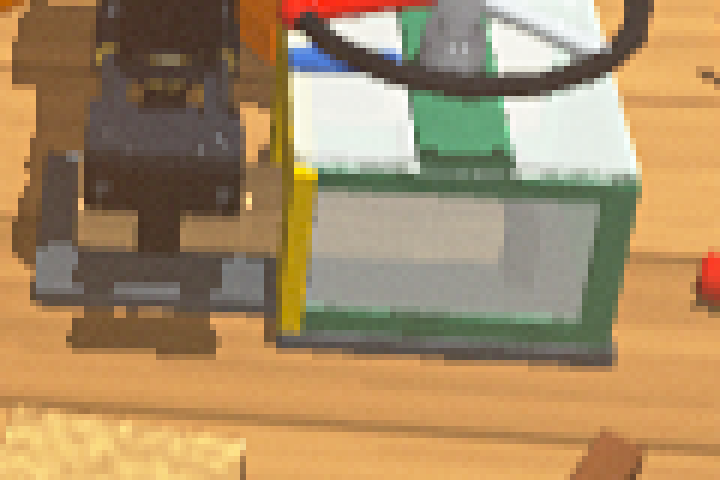

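```bash
python3 -m creep '[[[0,0,1],0,0.3],[[0,0,0],0,0.3],[[0,0,0],0,0.3]]';python3 -m creep '[[[0,0,1],0,0.3],[[0,0,0],0,0.3],[[0,0,0],0,0.3]]';python3 -m creep '[[[0,0,1],0,0.3],[[0,0,0],0,0.3],[[0,0,0],0,0.3]]'
```

```text
time: 10.55
position: [0.5653, 0.0835, 0.0166]
tool_rot: [0.708, 0.004, -0.004, -0.707]
ft_force: [0.2, -5.8, -1.4]
grip_width: 0.0444
time: 10.85
position: [0.5654, 0.0836, 0.0166]
tool_rot: [0.708, 0.004, -0.004, -0.706]
ft_force: [-1.1, -9.0, -2.0]
grip_width: 0.0445
time: 11.15
position: [0.5654, 0.0836, 0.0166]
tool_rot: [0.708, 0.004, -0.004, -0.706]
ft_force: [-0.9, -11.6, -1.3]
grip_width: 0.0443
```

```bash
python3 -m creep '[[[0,0,-2],0,0.3],[[0,0,0],0,0.75],[[0,0,0],0,0.8],[[0,0,0],0,0.8],[[0,0,0],0,0.8],[[0,0,0],0,0.8],[[0,-15,0],0,0.8],[[0,-30,0],0,0.8]]';python3 -m creep '[[[0,-40,-15],0,0.8],[[0,-40,-20],0,0.8],[[0,-40,-20],0,0.8],[[0,-40,0],0,0],[[0,0,0],0,0],[[0,0,0],0,0]]' 40; python3 - <<'E'
from h import *
np.set_printoptions(precision=4,suppress=True)
c=robot.camera("scene");crop(c,"pics/sc11.png",330,170,120,100,6)
c=robot.camera("wrist");cv2.imwrite("pics/w11.png",c["pixels"][:,:,::-1])
c=robot.camera("side");crop(c,"pics/s11.png",230,120,120,100,6)
o=robot.get_obs();print(o["position"],o["ft_force"])
E
```

```text
time: 11.95
position: [0.5635, 0.0846, 0.0608]
tool_rot: [-0.707, -0.002, 0.006, 0.707]
ft_force: [-0.2, -0.2, 0.4]
grip_width: 0.069
time: 12.55
position: [0.5661, 0.0294, 0.2235]
tool_rot: [0.707, 0.005, -0.003, -0.707]
ft_force: [-0.6, 0.5, 0.2]
grip_width: 0.0531
[0.5645 0.0299 0.2204] [ 0.7768  0.2279 -0.0547]
```

View pics/sc11.png

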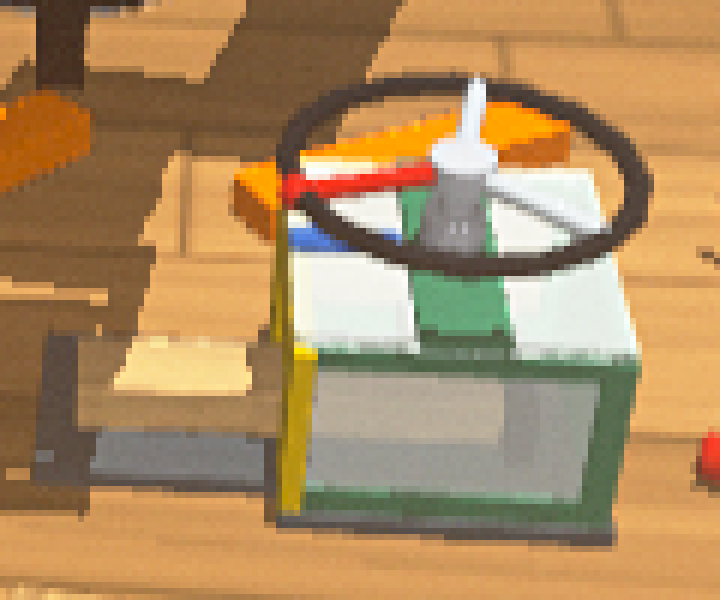

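View pics/w11.png

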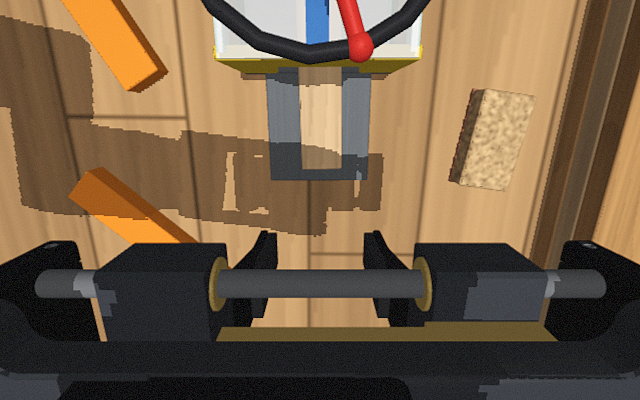

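View pics/s11.png

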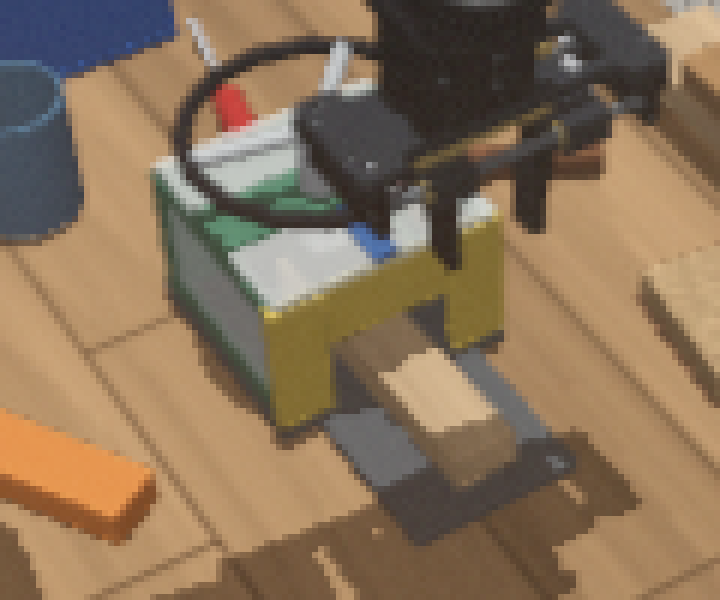

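```bash
python3 -m creep '[[[0,-20,20],0,0],[[0,-20,30],0,0],[[0,-10,30],0,0],[[0,0,0],0,0],[[0,0,0],0,0]]'; python3 - <<'E'
from h import *
np.set_printoptions(precision=4,suppress=True)
c=robot.camera("wrist");cv2.imwrite("pics/w12.png",c["pixels"][:,:,::-1])
hsv=cv2.cvtColor(c["pixels"],cv2.COLOR_RGB2HSV)
m=((hsv[...,0]<6)|(hsv[...,0]>174))&(hsv[...,1]>170)&(hsv[...,2]>90)
n,l,s,ce=cv2.connectedComponentsWithStats(m.astype(np.uint8))
print([(s[i],ce[i]) for i in range(1,n) if s[i][4]>30])
E
```

```text
time: 13.2
position: [0.564, 0.1101, 0.2702]
tool_rot: [0.707, 0.004, -0.006, -0.707]
ft_force: [0.1, 0.2, -0.7]
grip_width: 0.0038
[(array([ 318,   76,   43,   93, 1289], dtype=int32), array([338.8735, 124.1016]))]
```

View pics/w12.png

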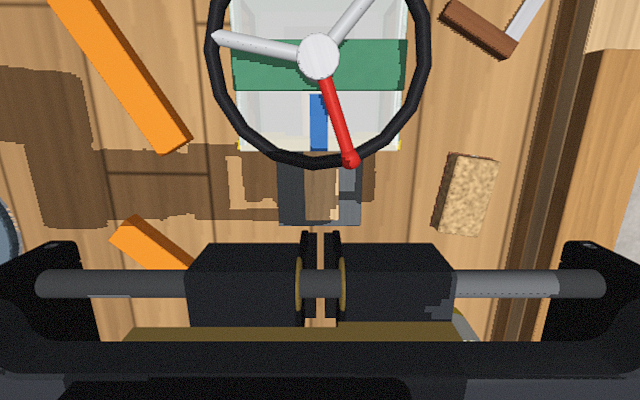

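```bash
python3 - <<'E'
from h import *
np.set_printoptions(precision=4,suppress=True)
c=robot.camera("wrist")
h=onz(c,319,57,.174);b=onz(c,351,161,.165);p=onz(c,318,122,.122)
print("hub",h,"ball",b,"pointer",p,"r",np.linalg.norm((b-h)[:2]),"angle from pointer",np.arctan2(b[0]-h[0],-(b[1]-h[1])))
f=onz(c,237,149,.122),onz(c,399,149,.122);print("front roof",f)
o=robot.get_obs();print(o["position"],o["grip_width"])
E
```

```text
hub [0.5629 0.2248 0.174 ] ball [0.5919 0.1429 0.165 ] pointer [0.5623 0.1737 0.122 ] r 0.08680325380081673 angle from pointer 0.34002334600454664
front roof (array([0.4813, 0.1462, 0.122 ]), array([0.6438, 0.1485, 0.122 ]))
[0.5641 0.1089 0.27  ] 0.001328837459566528
```

```bash
cat > circ.py <<'E'
import sys
from h import *
np.set_printoptions(precision=1,suppress=True)
C=np.array([.5635,.2255]);r=float(sys.argv[1]);z=float(sys.argv[2])
o=robot.get_obs();p=o["position"];M=R.from_quat(o["tool_rot"]).as_matrix()
print("now",p*1000,"phi",np.degrees(np.arctan2(*(p[:2]-C)[::-1])),"r",1000*np.linalg.norm(p[:2]-C))
for f in sys.argv[3:]:
    f=np.radians(float(f));q=np.r_[C+r*np.array([np.cos(f),np.sin(f)]),z]
    print(1000*M.T@(q-p));p=q
E
python3 circ.py .05 .27 -10; python3 -m creep '[[[24,0,50],0,0],[[25,0,50],0,0],[[0,0,9],0,0],[[0,0,0],0,0]]'; python3 circ.py .05 .147 -10 
python3 - <<'E'
from h import *
c=robot.camera("scene");crop(c,"pics/sc13.png",330,120,140,120,5)
c=robot.camera("side");crop(c,"pics/s13.png",230,90,140,120,5)
E
```

```text
now [564.1 108.9 270. ] phi -89.70439637663753 r 116.57831696377008
[ 49.8  -0.2 107.4]
time: 13.7
position: [0.6074, 0.2092, 0.2699]
tool_rot: [0.707, 0.003, -0.005, -0.707]
ft_force: [0.2, -0.6, -0.4]
grip_width: 0.0005
now [607.4 209.2 269.9] phi -20.410851605371665 r 46.843043882617
[  5.8 122.9   7.7]
```

View pics/sc13.png

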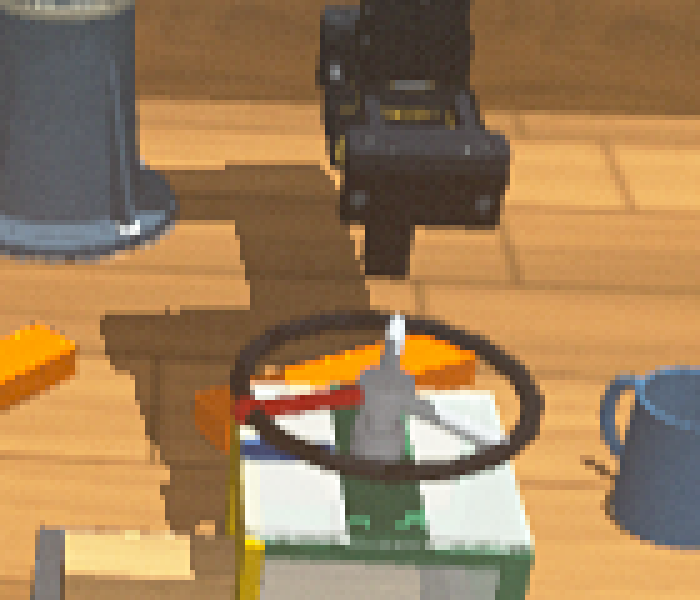

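View pics/s13.png

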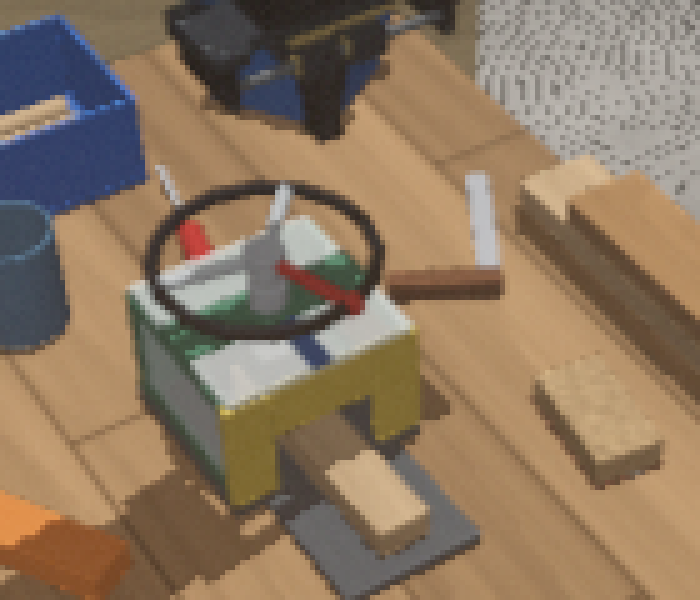

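```bash
python3 -m creep '[[[0,0,0],0,0],[[0,0,0],0,0]]'; python3 circ.py .05 .147 -10
```

```text
time: 14.0
position: [0.6076, 0.2072, 0.2716]
tool_rot: [0.707, 0.003, -0.003, -0.707]
ft_force: [-0.3, -0.2, 0.1]
grip_width: 0.0006
now [607.6 207.2 271.6] phi -22.480539231028246 r 47.740042621636896
[  5.3 124.6   9.6]
```

```bash
python3 -m creep '[[[5,0,10],0,0],[[0,40,0],0,0],[[0,40,0],0,0],[[0,30,0],0,0],[[0,14,0],0,0],[[0,0,0],0,0],[[0,0,0],0,0]]'; python3 circ.py .05 .147 -22 -34 -46 -58 -70 -82 -94 -106
python3 - <<'E'
from h import *
c=robot.camera("scene");crop(c,"pics/sc14.png",330,120,140,120,5)
E
```

```text
time: 14.7
position: [0.614, 0.2191, 0.1487]
tool_rot: [-0.707, -0.005, 0.003, 0.707]
ft_force: [-0.3, -0.3, 0.4]
grip_width: 0.0007
now [614.  219.1 148.7] phi -7.212334324235776 r 50.8526860666135
[ -4.2   1.7 -12.3]
[-5.  -0.  -9.2]
[-6.8 -0.  -7.9]
[-8.3 -0.  -6.3]
[-9.4 -0.  -4.5]
[-10.2  -0.   -2.4]
[-10.4  -0.   -0.3]
[-10.3  -0.    1.9]
```

View pics/sc14.png

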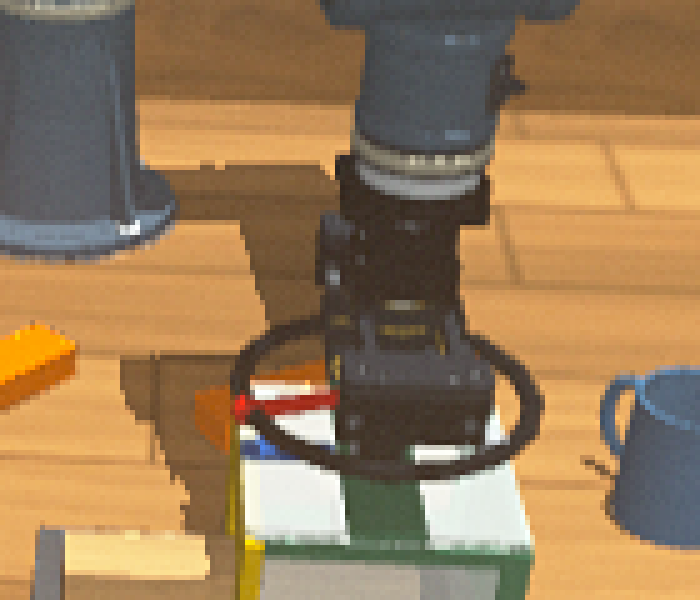

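```bash
python3 -m creep '[[[-4,1,-12],0,0],[[-5,0,-9],0,0],[[-7,0,-8],0,0],[[-8,0,-6],0,0],[[-9,0,-5],0,0],[[-10,0,-2],0,0],[[-10,0,0],0,0],[[-10,0,2],0,0]]'; python3 circ.py .05 .147 -118 -130 -142 -154 -166 -178 -190 -202
python3 - <<'E'
from h import *
c=robot.camera("scene");crop(c,"pics/sc15.png",330,120,140,120,5)
c=robot.camera("side");crop(c,"pics/s15.png",230,90,140,120,5)
E
```

```text
time: 15.55
position: [0.554, 0.1781, 0.1479]
tool_rot: [-0.707, -0.007, -0.0, 0.708]
ft_force: [7.9, -0.1, -0.7]
grip_width: 0.0006
now [554.  178.1 147.9] phi -101.28686229338734 r 48.304763951365864
[-14.    0.8   3.4]
[-8.6 -0.1  5.9]
[-7.2 -0.1  7.6]
[-5.5 -0.   8.9]
[-3.5 -0.   9.9]
[-1.4 -0.  10.4]
[ 0.8  0.  10.4]
[ 3.  0. 10.]
```

View pics/sc15.png

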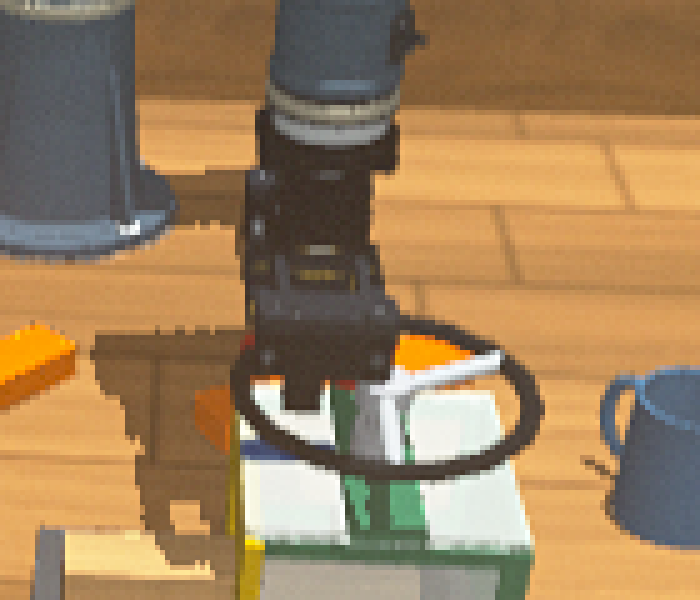

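View pics/s15.png

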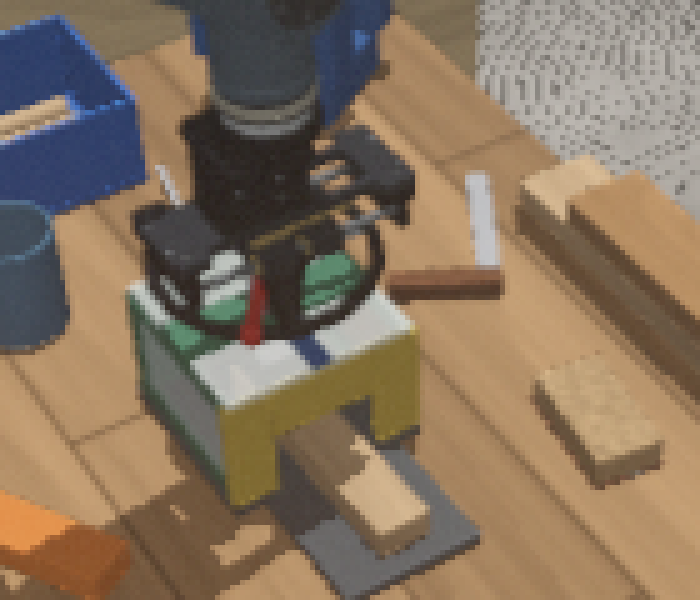

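```bash
python3 -m creep '[[[-11,0,4],0,0],[[-9,0,6],0,0],[[-7,0,8],0,0],[[-5,0,9],0,0],[[-3,0,10],0,0],[[-1,0,10],0,0],[[1,0,10],0,0],[[3,0,10],0,0]]'; python3 circ.py .05 .147 -202 -214 -226 -238 -250 -262 -274 -286 -298
```

```text
time: 16.45
position: [0.5157, 0.2421, 0.1462]
tool_rot: [0.709, 0.003, -0.006, -0.705]
ft_force: [-0.3, -6.6, 1.3]
grip_width: 0.0001
now [515.7 242.1 146.2] phi 160.88166703049296 r 50.5922286658443
[ 1.5 -0.8  2.1]
[ 5.  -0.1  9.2]
[ 6.8 -0.1  7.9]
[ 8.3 -0.1  6.3]
[ 9.4 -0.1  4.5]
[10.2 -0.1  2.4]
[10.5 -0.   0.2]
[10.3 -0.  -1.9]
[ 9.6 -0.  -4. ]
```

```bash
python3 -m creep '[[[5,0,10],0,0],[[7,0,8],0,0],[[8,0,6],0,0],[[9,0,5],0,0],[[10,0,2],0,0],[[10,0,0],0,0],[[10,0,-2],0,0],[[10,0,-4],0,0]]'; python3 circ.py .05 .147 -298 -310 -322 -334 -346 -358 -370 -382 -394
python3 - <<'E'
from h import *
c=robot.camera("scene");crop(c,"pics/sc16.png",330,120,140,120,5)
c=robot.camera("side");crop(c,"pics/s16.png",230,90,140,120,5)
E
```

```text
time: 17.25
position: [0.58, 0.2696, 0.1446]
tool_rot: [0.708, -0.001, -0.009, -0.706]
ft_force: [-5.9, 0.3, 0.5]
grip_width: 0.0003
now [580.  269.6 144.6] phi 69.48904629530587 r 47.09237783063897
[ 6.9 -2.5 -0. ]
[ 8.6 -0.1 -5.9]
[ 7.2 -0.1 -7.6]
[ 5.4 -0.1 -8.9]
[ 3.5 -0.  -9.9]
[  1.3   0.  -10.4]
[ -0.8   0.  -10.4]
[ -3.    0.1 -10. ]
[-5.   0.1 -9.2]
```

View pics/sc16.png

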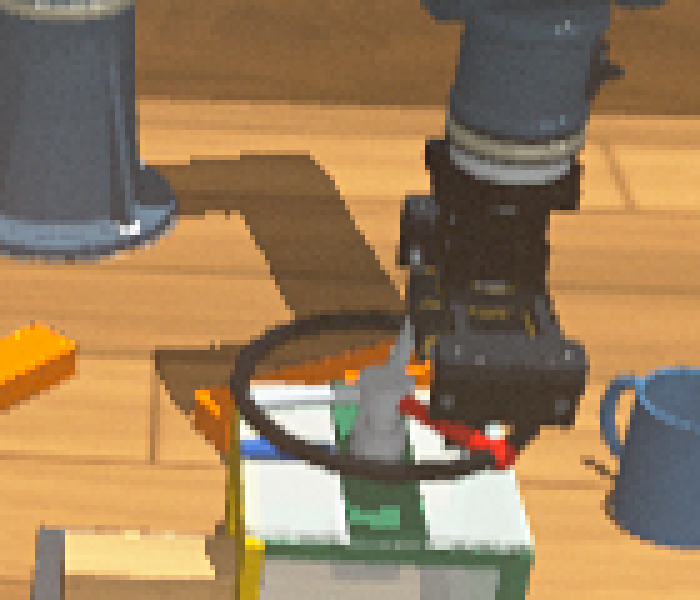

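View pics/s16.png

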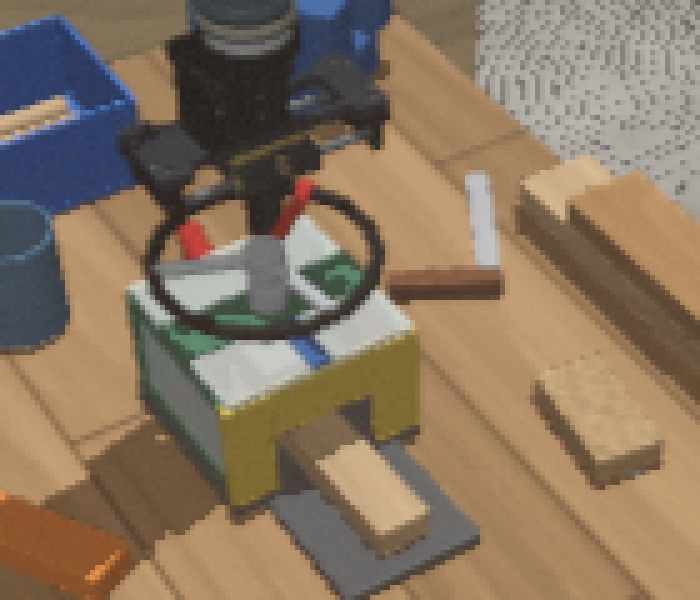

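```bash
python3 -m creep '[[[8,-1,-3],0,0],[[8,-1,-6],0,0],[[7,0,-8],0,0],[[5,0,-9],0,0],[[3,0,-10],0,0],[[1,0,-10],0,0],[[-1,0,-10],0,0],[[-3,0,-10],0,0]]'; python3 -m creep '[[[0,0,0],0,0],[[0,0,0],0,0]]';  python3 circ.py .05 .147 -394 -400 -406 -412 -418 -424
python3 - <<'E'
from h import *
c=robot.camera("scene");crop(c,"pics/sc17.png",330,120,140,120,5)
c=robot.camera("side");crop(c,"pics/s17.png",230,90,140,120,5)
E
```

```text
time: 18.15
position: [0.6157, 0.2057, 0.149]
tool_rot: [-0.706, -0.005, 0.003, 0.708]
ft_force: [-0.1, 5.2, -0.7]
grip_width: 0.0005
time: 18.35
position: [0.6157, 0.204, 0.149]
tool_rot: [0.707, 0.004, -0.003, -0.707]
ft_force: [-0.1, 0.8, -0.5]
grip_width: 0.0006
now [615.7 204.  149. ] phi -22.350310231419034 r 56.42896170830936
[-10.8   2.   -6.4]
[-3.2 -0.  -4.1]
[-3.6 -0.  -3.8]
[-4.  -0.  -3.4]
[-4.3 -0.  -3. ]
[-4.6 -0.  -2.5]
```

View pics/sc17.png

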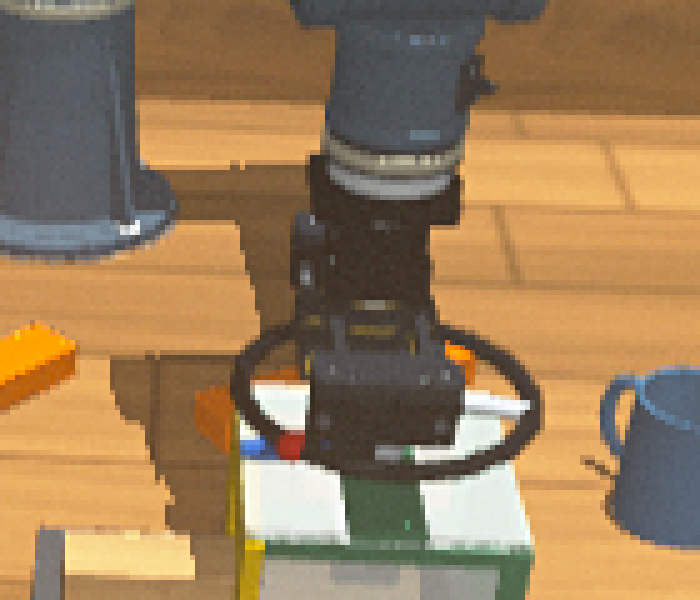

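View pics/s17.png

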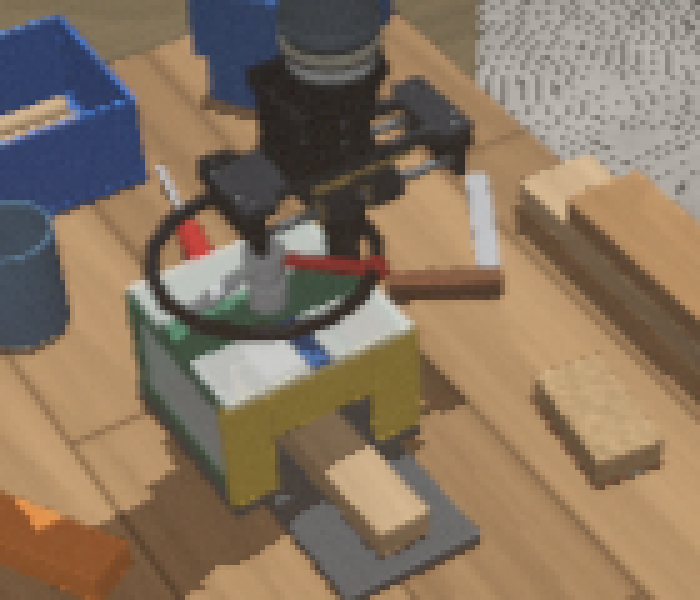

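```bash
cat > ball.py <<'E'
from h import *
C=np.array([.5635,.2255])
for n,box in (("scene",(360,180,100,60)),("side",(245,110,75,60))):
    c=robot.camera(n);x,y,w,h=box;hsv=cv2.cvtColor(c["pixels"],cv2.COLOR_RGB2HSV)[y:y+h,x:x+w]
    m=(((hsv[...,0]<5)|(hsv[...,0]>174))&(hsv[...,1]>170)).astype(np.uint8)
    v,u=np.nonzero(m)
    P=np.array([onz(c,a+x,b+y,.165)[:2] for a,b in zip(u,v)])-C
    r=np.linalg.norm(P,axis=1);k=(r>.03)&(r<.1)
    ph=np.degrees(np.arctan2(P[k,1],P[k,0]));print(n,k.sum(),"phi",np.median(ph),"far r",r[k].max() if k.any() else 0,"phi of r>.07",np.median(ph[r[k]>.07]))
E
python3 ball.py
```

```text
scene 15 phi -44.26813572780018 far r 0.09068669904155897 phi of r>.07 -44.26813572780018
side 26 phi 129.42631828801217 far r 0.07249464255709577 phi of r>.07 122.51650845301947
```

```bash
python3 -m creep '[[[-5,1,-4],0,0],[[-6,0,-4],0,0],[[-6,0,-5],0,0],[[-5,0,-4],0,0],[[0,0,0],0,0],[[0,0,0],0,0]]'; python3 circ.py .05 .147 -60 ; python3 ball.py
python3 - <<'E'
from h import *
c=robot.camera("scene");crop(c,"pics/sc18.png",330,120,140,120,5)
c=robot.camera("side");crop(c,"pics/s18.png",230,90,140,120,5)
E
```

```text
time: 19.15
position: [0.5933, 0.1872, 0.1479]
tool_rot: [0.707, 0.004, -0.004, -0.707]
ft_force: [2.5, -0.8, 0.6]
grip_width: 0.0006
now [593.3 187.2 147.9] phi -52.1552512151384 r 48.54532346850391
[-4.8  0.9 -4.9]
scene 13 phi -75.45924711472799 far r 0.0924709473952855 phi of r>.07 -75.45924711472799
side 27 phi 128.4929727007603 far r 0.08198766705485827 phi of r>.07 120.51063511267793
```

View pics/s18.png

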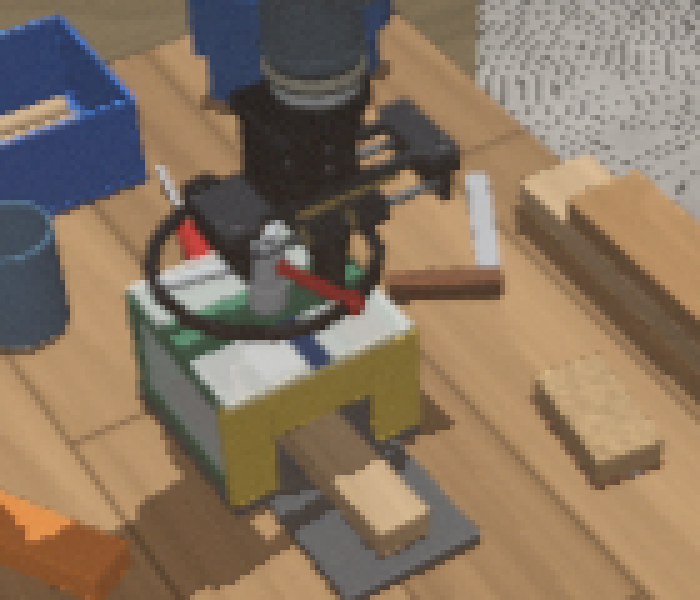

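```bash
python3 -m creep '[[[-4,0,-1],0,0],[[-3,0,-1],0,0],[[0,0,0],0,0],[[0,0,0],0,0],[[0,0,0],0,0]]'; python3 ball.py
python3 - <<'E'
from h import *
C=np.array([.5635,.2255])
c=robot.camera("scene");crop(c,"pics/sc19.png",350,170,80,70,9)
c=robot.camera("side");crop(c,"pics/s19.png",260,120,70,60,10)
o=robot.get_obs();print(o["position"],o["ft_force"])
E
```

```text
time: 19.85
position: [0.5864, 0.1853, 0.1476]
tool_rot: [0.707, 0.004, -0.004, -0.707]
ft_force: [3.8, -2.3, 0.0]
grip_width: 0.0005
scene 14 phi -83.2317064037951 far r 0.09202345935252695 phi of r>.07 -83.2317064037951
side 14 phi 135.21920143588727 far r 0.07442962560192064 phi of r>.07 -77.33758502830044
[0.58640132 0.18540274 0.14757862] [ 4.65477546 -1.90126748  0.2596179 ]
```

View pics/s19.png

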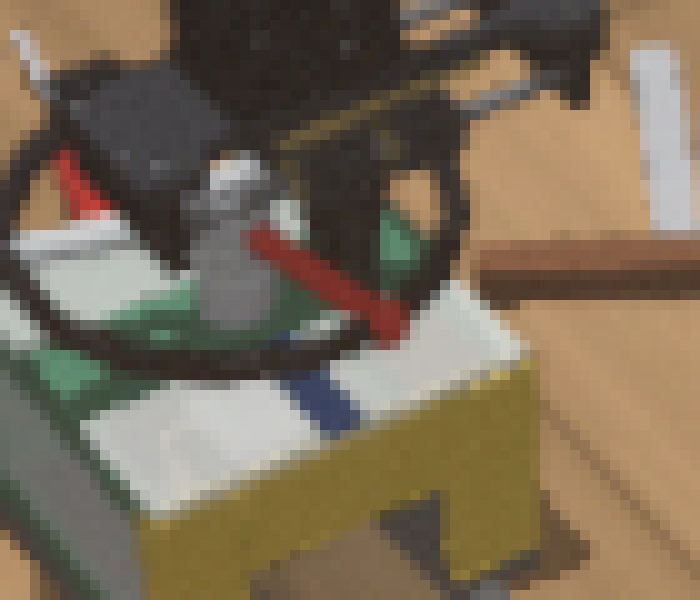

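View pics/sc19.png

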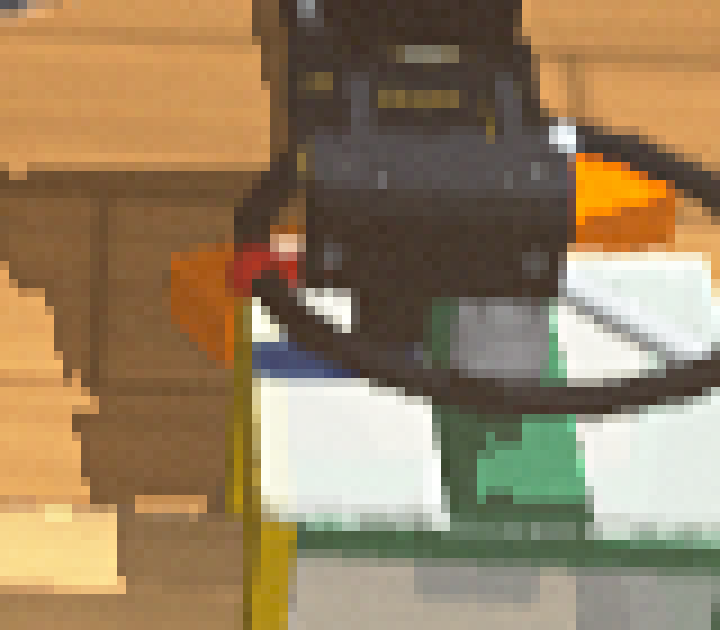

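```bash
python3 - <<'E'
from h import *
C=np.array([.5635,.2255]);a=robot.camera("scene");b=robot.camera("side")
for c,u,v in ((a,378.3,200),(b,299.7,152.2)):
    p=onz(c,u,v,.165)[:2]-C;print(p,np.linalg.norm(p),np.degrees(np.arctan2(p[1],p[0])))
# camera biases: hub/pointer
print(tri([(a,378.3,200),(b,299.7,152.2)])[0]-[.5635,.2255,0])
print(proj(a,[[.5635,.1405,.165]]),proj(b,[[.5635,.1405,.165]]))
E
```

```text
[ 0.0152004  -0.08277537] 0.08415945294745086 -79.59445653718313
[ 0.01845313 -0.08822098] 0.09013024037873064 -78.18580682372833
[ 0.01843327 -0.08486183  0.16504129]
[[377.44000887 197.22684501]] [[294.83141111 153.54585742]]
```

```bash
python3 -m creep '[[[-3,0,0],0,0],[[-3,0,0],0,0],[[0,0,0],0,0],[[0,0,0],0,0],[[0,0,0],0,0]]'; python3 - <<'E'
from h import *
c=robot.camera("scene");crop(c,"pics/sc20.png",350,170,80,70,9)
c=robot.camera("side");crop(c,"pics/s20.png",260,120,70,60,10)
E
```

```text
time: 20.65
position: [0.58, 0.1854, 0.1475]
tool_rot: [0.707, 0.004, -0.004, -0.707]
ft_force: [2.9, -2.7, 0.8]
grip_width: 0.0008
```

View pics/s20.png

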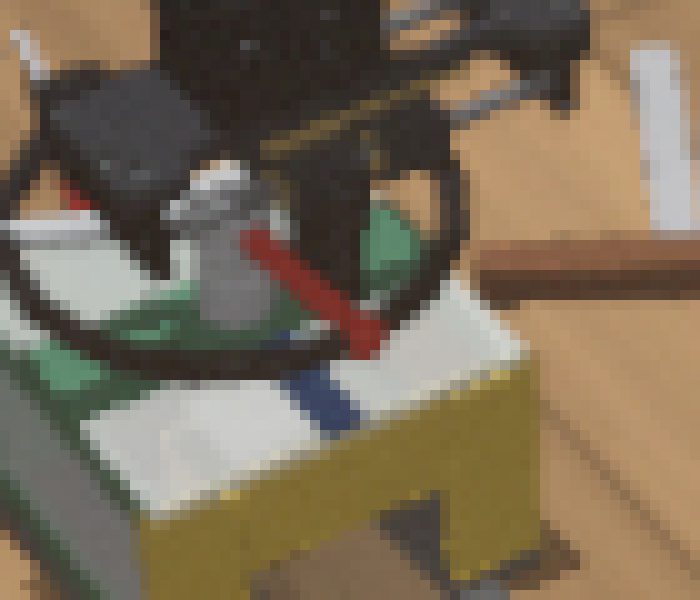

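```bash
python3 -m creep '[[[-3,0,0],0,0],[[0,0,0],0,0],[[0,0,0],0,0],[[0,0,0],0,0],[[6,0,2],0,0],[[6,0,3],0,0],[[0,0,0],0,0]]'; python3 -m creep '[[[0,-30,0],0,0],[[0,-40,0],0,0],[[0,-40,0],0,0],[[0,0,-40],0,0],[[-10,0,-45],0,0],[[-10,0,-10],0,0],[[0,0,0],0,0],[[0,0,0],0,0]]'; python3 - <<'E'
from h import *
c=robot.camera("wrist");cv2.imwrite("pics/w21.png",c["pixels"][:,:,::-1]); print(robot.get_obs()["position"])
E
```

```text
time: 21.45
position: [0.5888, 0.1915, 0.1471]
tool_rot: [-0.707, -0.003, 0.005, 0.707]
ft_force: [0.8, 0.2, 0.7]
grip_width: 0.0007
time: 22.25
position: [0.5698, 0.0962, 0.2574]
tool_rot: [-0.707, -0.004, 0.004, 0.708]
ft_force: [-0.0, -0.6, 0.6]
grip_width: 0.0007
[0.57011692 0.09654175 0.25739522]
```

View pics/w21.png

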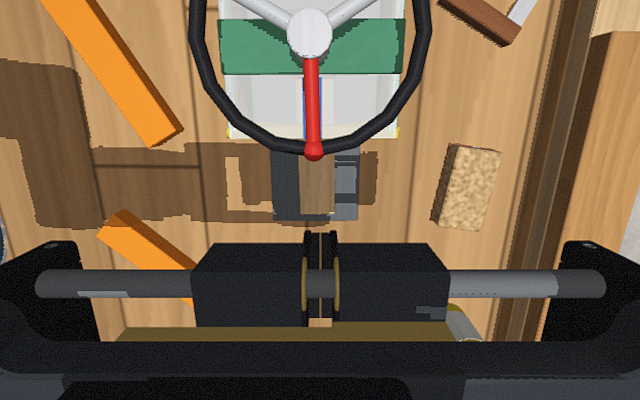

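```bash
python3 - <<'E'
from h import *
np.set_printoptions(precision=4,suppress=True)
c=robot.camera("wrist");crop(c,"pics/w22.png",260,0,110,235,3)
hsv=cv2.cvtColor(c["pixels"],cv2.COLOR_RGB2HSV)
m=((hsv[...,0]<6)|(hsv[...,0]>174))&(hsv[...,1]>170)&(hsv[...,2]>90);m[:,:290]=0;m[:,330:]=0
v,u=np.nonzero(m);hi=v>=v.max()-15;B=(u[hi].mean(),v[hi].mean());print(B)
bl=(hsv[...,0]>100)&(hsv[...,0]<125)&(hsv[...,1]>150);bl[:, :290]=0;bl[:,340:]=0;bl[160:]=0;vv,uu=np.nonzero(bl);print("blue",uu.min(),uu.max(),vv.min(),vv.max())
P=np.array([onz(c,a,b,.165)[:2] for a,b in zip(u,v)]);w=np.polyfit(P[:,1],P[:,0],1);print("spoke slope: angle",np.arctan(w[0]))
h=onz(c,309.5,33,.174);b=onz(c,*B,.165);print(h,b,np.arctan2(b[0]-h[0],h[1]-b[1]))
for r in (80,135):print([onz(c,k,r,.122) for k in (303,)])
f=onz(c,222,137,.122),onz(c,397,137,.122);print(f)
# blank end on tray
for p in [(300,208),(334,208),(272,219),(357,219)]:print(p,onz(c,*p,.040 if p[1]<215 else .012))
E
```

```text
(np.float64(312.9465648854962), np.float64(152.78625954198472))
blue 300 339 78 154
spoke slope: angle -0.04001397473864446
[0.5624 0.2261 0.174 ] [0.5653 0.1388 0.165 ] 0.03318296578323695
[array([0.5549, 0.1985, 0.122 ])]
[array([0.5548, 0.1494, 0.122 ])]
(array([0.4777, 0.1465, 0.122 ]), array([0.6444, 0.1488, 0.122 ]))
(300, 208) [0.5464 0.0492 0.04  ]
(334, 208) [0.5905 0.0498 0.04  ]
(272, 219) [0.5052 0.0231 0.012 ]
(357, 219) [0.6248 0.0247 0.012 ]
```

View pics/w22.png

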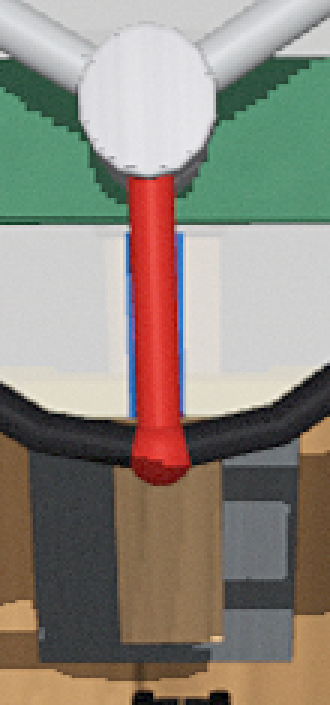

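```bash
python3 - <<'E'
from h import *
c=robot.camera("wrist")
print(onz(c,318,213.8,.040), onz(c,301,213.8,.04),onz(c,334,213.8,.04),onz(c,300,160,.04),onz(c,333,160,.04))
c=robot.camera("scene");crop(c,"pics/sc23.png",330,180,120,90,6)
c=robot.camera("side");cv2.imwrite("pics/s23.png",c["pixels"][:,:,::-1])
E
```

```text
[0.5701052  0.04164434 0.04      ] [0.54792588 0.04133464 0.04      ] [0.5909806  0.04193583 0.04      ] [0.54691765 0.11195289 0.04      ] [0.58784045 0.11252671 0.04      ]
```

View pics/sc23.png

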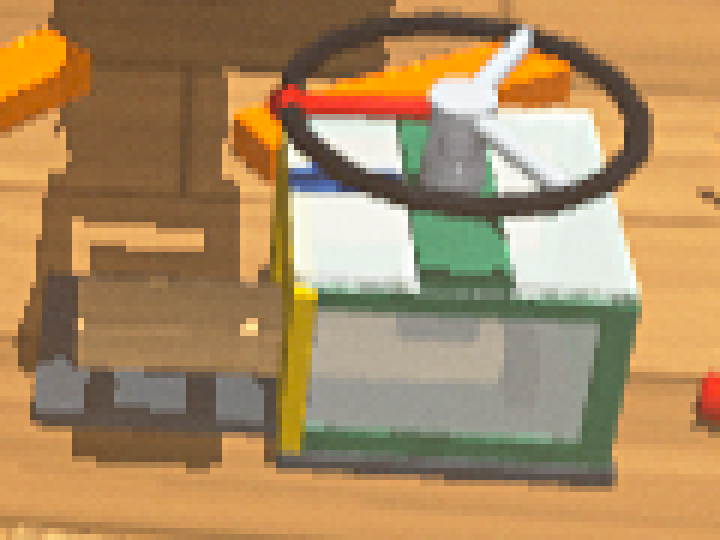

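View pics/s23.png

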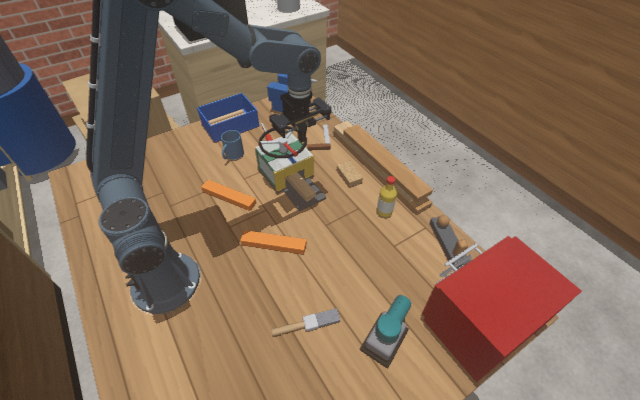

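```bash
python3 - <<'E'
from rig import robot
o=robot.get_obs();print(o["ft_force"],o["time"]);print(robot.hand_in())
E
```

```text
[-0.46204856 -0.27461844 -0.07327075] 22.5
the job is handed in; nothing more can be done
None
```

I gripped the pale blank 40 mm from its rear end and slid it straight through the port. At the stop it stopped moving and the push force rose to about 12 N, so I let it go. With the closed fingers I then pushed the red spoke clockwise past the pointer and once all the way round. After that I lifted clear and handed in at 22.5 s.

**What the last pictures showed:**
- **Blank:** its outer end is at y ≈ 0.042 m, against about 0.041–0.044 m expected for fully home. It is about 3–5 mm off the middle line and close to parallel with the tray.
- **Wheel:** the red spoke lies over the blue pointer, about 0.03–0.04 rad short of exact, against an allowed 0.15 rad.
- **Shoe:** it sits down on the blank, judged only by eye through the clear side. I could not measure its pressing force.
- **Everything else:** the other things on the bench look to be where they were. The wrist force was near zero, with the gripper clear of everything.

**Checks that disagreed:**
- My first reading of the blank's end was 8 mm short (y ≈ 0.049 m), because I had picked the wrong pixel row. An enlarged crop corrected it.
- The automatic red-ball measurement in the side view picked up the red screwdriver handle instead. I set those numbers aside and used hand-picked points and the wrist view.

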